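# Right the fallen tag stand and hang its tag

### The job

The order-tag stand on the packing desk has been knocked over. Stand it upright on its base in the middle of the round white pad (the arm may point any way) and let go of it; then take the yellow tag out of the grey holder and leave it hanging by its hole on the stand's arm. Leave the tape dispenser and the carton where they are.

Things in the scene. Friction and masses are not known exactly. Their poses are not given: they have to be found in the camera images.
- stand: Loose tag stand, about 0.45 kg, lying toppled. Origin: centre of the base's underside; its z runs up the post. Weighted blue base 90 x 90 x 25; aluminium post 20 x 20 on the axis up to z = 190. At the top a steel arm, 8 thick, runs level along its +y at z = 185 from the post to y = 75, where its tip turns up to z = 203. It lies on the +x edge of its base and the post's top, -x side up, arm level.
- stand_arm (a point): Point on the upper side of the stand's arm, half-way along it: y = 38, z = 189 mm in the stand's frame. The hanging tag's hole edge rests on the arm here or anywhere between the post and the upturned tip.
- tag: Loose yellow plastic tag, 70 g, a plate 8 thick (its x), 80 wide (its y), 130 high (its z), standing upright in the holder. Origin: middle of the bottom edge. Rectangular through hole 40 wide, 36 high, from z = 64 to z = 100; the solid strip of 30 above it can be gripped.
- tag_hole (a point): Centre of the tag's hole, 82 mm above the tag's bottom edge.
- holder: Fixed grey holder, 65 (x) x 112 (y) x 35 high, with one slot 11 wide and 88 long along its y, floor 6 above the desk, in which the tag stands. Origin: centre of the underside, on the desk.
- spot: Round white pad, 180 across, flat on the desk (no noticeable height), where the stand belongs. Origin: its centre. Fixed.
- dispenser: Blue desk tape dispenser, 150 (x) x 60 (y) x 102 high, not to be disturbed. Origin: centre of the underside.
- carton: Cardboard stock carton, 100 (x) x 140 (y) x 60 high, not to be disturbed. Origin: centre of the underside.
Mind the look-alikes: they are no part of the job. What is shaped like the stand but red is not meant.

How it is judged (in metres and radians):
On the way:
1. the stand is upright on the pad and let go, the tag still off its arm (angle between stand's own z axis and vertical below 0.09 rad and horizontal distance between stand and spot below 0.033 m and height (world z) of stand below 0.006 m and contact force between the fingers and stand below 0.1 N and distance between tag_hole and stand_arm above 0.06 m), for 0.3 s.
At the end, for the whole second after the job is handed in: The stand is upright (within 5 degrees) on its base, its centre within 33 mm of the pad's centre; the arm passes through the tag's hole between post and tip, the tag hanging from it (hole centre 160 to 182 mm above the stand's underside, tag within 20 degrees of upright), all at rest (angle between stand's own z axis and vertical below 0.09 rad and horizontal distance between stand and spot below 0.033 m and height (world z) of stand below 0.006 m and y of tag_hole in the frame of stand between 0.01 and 0.075 m and x of tag_hole in the frame of stand between -0.018 and 0.018 m and z of tag_hole in the frame of stand between 0.16 and 0.182 m and angle between tag's own z axis and vertical below 0.35 rad and linear speed of tag below 0.03 m/s and linear speed of stand below 0.02 m/s); the robot touches nothing.
It fails at once if the dispenser is moved by more than 30 mm or tipped (distance of dispenser from where it was at the start of the episode above 0.03 m or angle between dispenser's own z axis and vertical above 0.3 rad).
It fails at once if the carton is moved by more than 30 mm or tipped (distance of carton from where it was at the start of the episode above 0.03 m or angle between carton's own z axis and vertical above 0.3 rad).
It also fails if it takes over 72 s, if anything falls off the work surface, if the arm or the gripper's body presses on something with over 40 N, if the wrist force passes 120 N, or if a joint passes its speed limit or range.

### The arm

A 6-joint arm with a two-finger parallel gripper is mounted at the origin on the work surface. World frame = base frame: x ahead of the robot, y to its left, z up, the work surface at z = 0. Lengths are in m, angles in degrees, forces in N, time in s.
With the tool pointing down it reaches from about 0.375 to 0.9 m from the base axis. Payload 3.1 kg.
Tool frame: the origin (TCP) lies at the very end of the fingers, on their centre line; the grasp point (between the pads) lies 19 mm behind it; z points along the fingers, y is the direction in which the jaws open and shut (so a half turn about z gives the same grasp; the last joint's range is limited). The gripper opens to 87 mm and grips with 3 to 60 N. Pads are 19 mm wide; open, the fingers measure 117 mm over their backs; the gripper's body (75 mm by 190 mm) begins 51 mm behind the grasp point.
Start: joints at [-81.446, 30.224, 82.088, -0, 67.689, -10.227], TCP at [0.201, -0.592, 0.223] pointing down, gripper open.
Joint ranges: [-176.69, 176.69], [-43.24, 126.21], [12.49, 139.97], [-82, 262], [0, 151.66], [-163.58, 163.58]. Speed limits (degrees/s): [159.86, 159.86, 180, 180, 180, 180].

### API

Orientations are given as a 3x3 rotation matrix whose columns are the frame's x, y, z axes.
In Python, from rig import read_state, capture, hand_in gives the robot as it stands. The module is installed in compiled form; this text tells all that it offers.
- The arm moves only by the tool move_arm, never from a script. Its arguments are lists of equal length, an entry for each row: "linear": the shift along the tool's x, y, z in cm, a list of three; "angular": the turn, a rotation vector about the tool's x, y, z in rad, a list of three; "fingers": the gripper command: -1 is fully open, 1 is shut, values between are in proportion. In form: {"linear": [[tx, ty, tz], ...], "angular": [[wx, wy, wz], ...], "fingers": [fingers, ...]}. A call has 1 to 12 rows; each row is the pose to reach, as a shift and turn from the pose measured when the call began, along the tool's axes at that moment; what a row does not reach only later rows make up. A row lasts 1/12 s, in which the tool goes at most 41.7 mm and 7.16 degrees, less where a joint would pass 70% of its speed; a pose out of reach is approached as far as the arm can. A call with a gripper value outside its range is refused whole. The fingers move at their own pace and stop on an object; the grip force is fixed at half the most. Time passes only in rows, so rows that repeat a pose let the fingers close. It gives the time, the measured TCP pose, the force and the opening at its end, in the units of the state.
- read_state(): the state, without advancing time (a new reading comes with each control period).
- capture(name): name is "scene" or "top"; returns a dict with "color" (420x560x3 uint8, red, green, blue), "fx", "fy", "cx", "cy" (pixels), "view" (4x4, takes a point from world to camera coordinates). Camera axes: x right, y down, z forward; pixel columns grow to the right and rows downward; lengths in m; the calibration is good to about 2 mm. A picture is of the moment at which its call begins. There is no depth.
- hand_in(): hands the job in, once; it reports no verdict.
The state is a dict: "time_s": time; "joint_positions": joint angles; "qvel": joint speeds; "tau": joint torques, N m; "position": TCP position; "tcp_rot": TCP orientation; "force": force on the tool from outside, world axes, zero at the start; "moment": the same for the moment, N m; "opening": opening from 0.0 (shut) to 1.0 (fully open).
Only numpy, scipy, OpenCV 4.12 (cv2) and the standard library are available. Lean on these libraries where they do the work, as an engineer would, in place of code of your own. Each camera call takes 0.05 s, during which the arm holds its last target. There are 200 camera calls.

## Working session

There is one attempt and no reset: what is moved stays moved. The work goes in short steps, Python scripts to look and compute and a tool call to move; the robot and the scene stay as the last step left them, time stands still between calls to the robot, and variables do not carry over. Pictures are saved under pics/ and viewed, about 8 in all and at most 12, crops included, and the job is handed in when it is done.

Besides the shell and the picture viewer there is one more tool, called after "Request:" by a JSON object that holds its "op" and its "data". move_arm: Moves the arm, as the interface text tells. Its arguments: {"type":"object","properties":{"linear":{"type":"array"},"angular":{"type":"array"},"fingers":{"type":"array"}},"required":["linear","angular","fingers"]}

```bash
mkdir -p pics
cat > h.py <<'E'
import numpy as np, cv2
from rig import read_state, capture, hand_in
def save(c,n,crop=None,k=1):
    im=c["color"][:,:,::-1]
    if crop: x0,y0,x1,y1=crop; im=im[y0:y1,x0:x1]
    cv2.imwrite("pics/"+n+".png",cv2.resize(im,None,fx=k,fy=k,interpolation=cv2.INTER_CUBIC))
def px2w(c,u,v,z):
    V=np.array(c["view"]);R,t=V[:3,:3],V[:3,3]
    d=R.T@np.array([(u-c["cx"])/c["fx"],(v-c["cy"])/c["fy"],1]);o=-R.T@t
    return o+d*(z-o[2])/d[2]
def proj(c,p):
    q=np.array(c["view"])@np.append(p,1);return c["fx"]*q[0]/q[2]+c["cx"],c["fy"]*q[1]/q[2]+c["cy"]
E
python3 - <<'E'
from h import *
import pickle
for n in("scene","top"):
    c=capture(n);pickle.dump(c,open(n+".pkl","wb"));save(c,n+"0",None,1.4)
    V=c["view"];print(n,c["fx"],c["cx"],c["cy"],-V[:3,:3].T@V[:3,3],V[2,:3])
s=read_state();print(s["position"],s["tcp_rot"],s["force"])
E
```

```text
scene 423.69829761261917 281.37974432105443 216.8836040723052 [ 1.43253102 -0.41600984  0.82045327] [-0.73426871  0.3335346  -0.59127331]
top 539.7438608038758 282.6507533514844 206.96581780083247 [ 0.28994045 -0.01371199  1.79907112] [ 0.14632919 -0.0115726  -0.98916826]
[ 0.2011209  -0.59107574  0.22166436] [[ 9.46757452e-01  3.21947530e-01 -3.38630212e-04]
 [ 3.21947574e-01 -9.46755578e-01  1.90652079e-03]
 [ 2.93199617e-04 -1.91403394e-03 -9.99998125e-01]] [-0.37610619 -0.09041714 -0.42665385]
```

View pics/scene0.png

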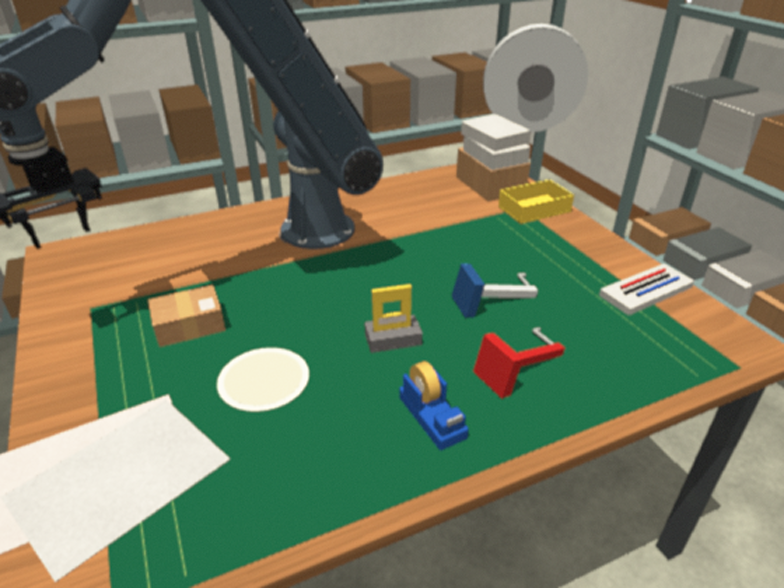

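View pics/top0.png

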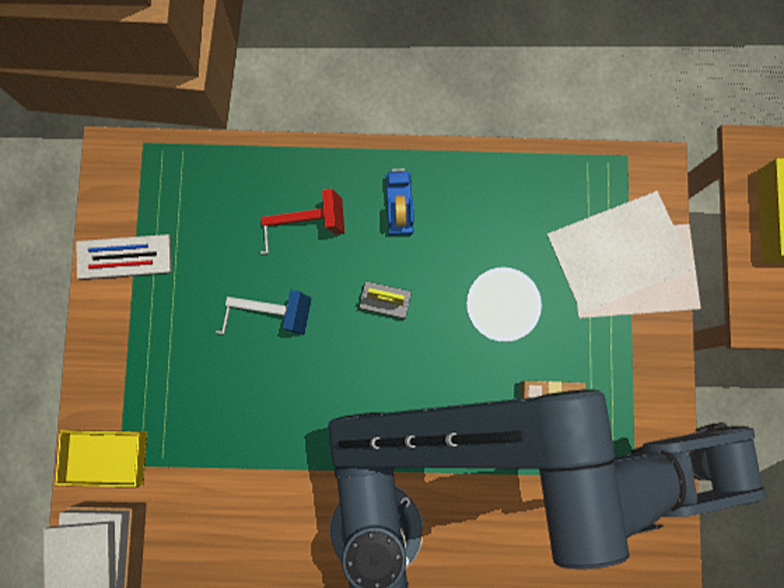

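Candidates for the stand are the blue-base one at top (295,312) / scene (467,290) and the red one at top (330,212) / scene (497,364). The blue one, with its aluminium post, fits the description; red is excluded. The pad is at top (504,304), the holder with the tag at (384,299), the dispenser at (399,203) and the carton at (552,390). I'll confirm the stand in one enlarged crop that also covers the holder.

Run:
```python
from h import *
import pickle
c=pickle.load(open("top.pkl","rb"));t=c["color"][190:250,145:305,::-1];t=cv2.resize(t,None,fx=5,fy=5,interpolation=cv2.INTER_CUBIC)
d=pickle.load(open("scene.pkl","rb"));s=d["color"][180:260,255:395,::-1];s=cv2.resize(s,None,fx=3.7,fy=3.7,interpolation=cv2.INTER_CUBIC)
im=np.zeros((600,800,3),np.uint8);im[:300]=t;im[300:300+min(300,s.shape[0]),:s.shape[1]]=s[:300];cv2.imwrite("pics/crop1.png",im)
for n,u,v,z in[("pad",504,304,0),("holder",384,299,.035)]:print(n,px2w(c,u/1.4,v/1.4,z))
print(px2w(d,263/1.4,379/1.4,0))
```

```text
pad [ 0.52763836 -0.29594334  0.        ]
holder [ 0.52823396 -0.00724723  0.035     ]
[ 0.53616694 -0.29605803  0.        ]
```

View pics/crop1.png

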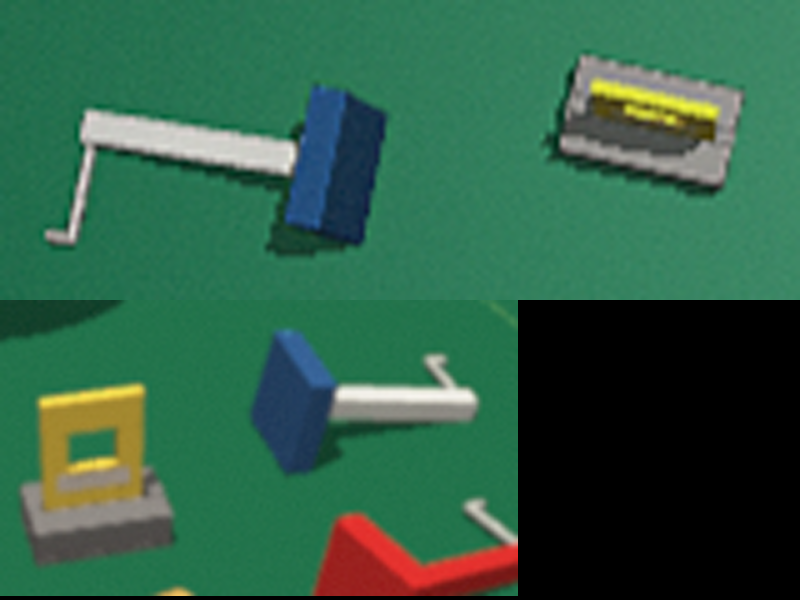

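The crop confirms the blue stand, lying with its post to the left and its arm toward the robot. The tag's broad face looks along about +x. Next I'll fit the poses from these corners.

```bash
cat > fit.py <<'E'
from h import *
import pickle
from scipy.optimize import least_squares
from scipy.spatial.transform import Rotation as Ro
c=pickle.load(open("top.pkl","rb"));d=pickle.load(open("scene.pkl","rb"))
a=np.arctan2(.035,.19)
def Rstand(psi): # z az psi, sloping down a
    z=np.array([np.cos(a)*np.cos(psi),np.cos(a)*np.sin(psi),-np.sin(a)])
    y=np.array([-np.sin(psi),np.cos(psi),0]); x=np.cross(y,z); return np.c_[x,y,z]
T=lambda u,v:(c,145+u/5,190+v/5); S=lambda u,v:(d,255+u/3.7,180+(v-300)/3.7)
def fit(pose,obs,x0):
    f=lambda p:np.concatenate([np.array(proj(cm,pose(p,np.array(q)/1000)))-(u,v) for q,(cm,u,v) in obs])
    r=least_squares(f,x0,loss="soft_l1");print(np.round(r.x,4),np.round(r.fun.reshape(-1,2),1).tolist());return r.x
def ps(p,q):
    R=Rstand(p[2]);o=np.array([p[0],p[1],0])-R@[.045,0,0];return o+R@q
if __name__=="__main__":
    s=fit(ps,[((-45,-45,25),T(315,87)),((-45,-45,0),T(347,92)),((-45,45,25),T(287,222)),((-45,45,0),T(320,232)),((45,-45,0),T(385,112)),((45,45,0),T(362,243)),
     ((-10,-10,190),T(88,110)),((-10,10,190),T(82,142)),((0,75,203),T(47,237)),((-45,-45,25),S(285,331)),((-45,45,25),S(332,382)),((-10,10,190),S(475,394))],[.5,.15,1.6])
    print("R",np.round(Rstand(s[2]),3).tolist(),"z100",ps(s,np.array([0,0,.1])),"base",ps(s,np.zeros(3)))
    pt=lambda p,q:np.array([p[0]-np.sin(p[2])*q[1]+np.cos(p[2])*q[0],p[1]+np.cos(p[2])*q[1]+np.sin(p[2])*q[0],q[2]])
    print("tag");fit(pt,[((4,40,136),T(593,79)),((4,-40,136),T(719,106)),((4,40,136),S(143,387)),((4,-40,136),S(38,404))][:2],[.53,0,0])
    fit(pt,[((4,40,136),S(143,388)),((4,-40,136),S(38,405))],[.53,0,0])
    print("holder");fit(pt,[((32.5,56,35),T(583,57)),((32.5,-56,35),T(742,92)),((-32.5,-56,35),T(724,180)),((-32.5,56,35),T(560,143))],[.53,0,0])
E
python3 fit.py
```

```text
[0.4866 0.1731 1.4138] [[-0.3, -0.3], [0.7, -0.1], [-0.3, 0.2], [0.5, -0.5], [0.7, 0.5], [0.1, 0.6], [-0.8, -0.2], [-0.9, -0.7], [-0.5, -0.7], [13.4, 15.3], [-10.0, -13.6], [-2.5, -1.9]]
R [[-0.028, -0.988, 0.154], [-0.179, 0.156, 0.971], [-0.983, 0.0, -0.181]] z100 [0.50329576 0.27824689 0.02613915] base [0.48791983 0.18111099 0.04425539]
tag
[ 0.5267 -0.0124 -0.1895] [[0.0, 0.0], [-0.0, -0.0]]
[ 0.5294 -0.0125 -0.1689] [[-0.5, 0.2], [0.5, -0.2]]
holder
[ 0.5284 -0.0112 -0.2035] [[-0.4, -1.1], [0.8, -0.6], [0.1, 0.9], [-0.3, 0.7]]
```

```bash
cat > mv.py <<'E'
from h import *
from scipy.spatial.transform import Rotation as Ro
def to(*targets):
    s=read_state();R0=np.array(s["tcp_rot"]);p0=np.array(s["position"])
    for p,R in targets:
        w=Ro.from_matrix(R0.T@R).as_rotvec();l=R0.T@(np.array(p)-p0)*100
        print("lin",np.round(l,2).tolist(),"ang",np.round(w,3).tolist(),"rows",round(max(np.linalg.norm(l)/4.17,np.degrees(np.linalg.norm(w))/7.16),1))
def rot(z,y):
    z=np.array(z,float);z/=np.linalg.norm(z);y=np.array(y,float);y-=z*(y@z);y/=np.linalg.norm(y);return np.c_[np.cross(y,z),y,z]
def st():
    s=read_state();print(round(s["time_s"],2),np.round(s["position"],4),np.round(s["tcp_rot"],3).tolist(),np.round(s["joint_positions"],1),np.round(s["force"],1),s["opening"])
E
python3 - <<'E'
from mv import *
RG=rot([-.1106,-.698,-.7071],[.988,-.156,0])
to(((.48,-.2,.30),rot([0,0,-1],[.8,-.6,0])),((.5165,.361,.16),RG))
E
```

```text
lin [39.0, -28.06, -7.77] ang [-0.002, -0.001, -0.6] rows 11.7
lin [60.51, -79.97, 6.34] ang [-0.427, -0.706, -1.027] rows 24.1
```

Request:
{"op": "move_arm", "data": {"linear": [[39,-28,-7.8],[39,-28,-7.8],[39,-28,-7.8],[39,-28,-7.8],[39,-28,-7.8],[39,-28,-7.8],[39,-28,-7.8],[39,-28,-7.8],[39,-28,-7.8],[39,-28,-7.8],[39,-28,-7.8],[39,-28,-7.8]], "angular": [[0,0,-0.6],[0,0,-0.6],[0,0,-0.6],[0,0,-0.6],[0,0,-0.6],[0,0,-0.6],[0,0,-0.6],[0,0,-0.6],[0,0,-0.6],[0,0,-0.6],[0,0,-0.6],[0,0,-0.6]], "fingers": [-1,-1,-1,-1,-1,-1,-1,-1,-1,-1,-1,-1]}}

```text
time_s: 1.1
position: [0.4816, -0.1973, 0.3008]
tcp_rot: [[0.598, 0.801, 0.0], [0.801, -0.598, 0.003], [0.003, -0.001, -1.0]]
force: [-0.2, -0.1, -0.5]
opening: 1.001
```

Run:
```python
from mv import *
st()
RG=rot([-.1106,-.698,-.7071],[.988,-.156,0])
to(((.5165,.361,.16),RG))
```

```text
1.1 [ 0.4816 -0.1973  0.3008] [[0.598, 0.801, 0.0], [0.801, -0.598, 0.003], [0.003, -0.001, -1.0]] [-34.7  17.   91.1   0.2  72.    2. ] [-0.2 -0.1 -0.5] 1.0006917494358907
lin [46.8, -30.57, 14.24] ang [-0.191, -0.772, -0.459] rows 13.8
```

Request:
{"op": "move_arm", "data": {"linear": [[46.8,-30.6,14.2],[46.8,-30.6,14.2],[46.8,-30.6,14.2],[46.8,-30.6,14.2],[46.8,-30.6,14.2],[46.8,-30.6,14.2],[46.8,-30.6,14.2],[46.8,-30.6,14.2],[46.8,-30.6,14.2],[46.8,-30.6,14.2],[46.8,-30.6,14.2],[46.8,-30.6,14.2]], "angular": [[-0.191,-0.772,-0.459],[-0.191,-0.772,-0.459],[-0.191,-0.772,-0.459],[-0.191,-0.772,-0.459],[-0.191,-0.772,-0.459],[-0.191,-0.772,-0.459],[-0.191,-0.772,-0.459],[-0.191,-0.772,-0.459],[-0.191,-0.772,-0.459],[-0.191,-0.772,-0.459],[-0.191,-0.772,-0.459],[-0.191,-0.772,-0.459]], "fingers": [-1,-1,-1,-1,-1,-1,-1,-1,-1,-1,-1,-1]}}

```text
time_s: 2.1
position: [0.5107, 0.2859, 0.1784]
tcp_rot: [[0.109, 0.988, -0.11], [0.698, -0.155, -0.699], [-0.707, -0.001, -0.707]]
force: [0.9, -0.5, 0.3]
opening: 1.002
```

Run:
```python
from mv import *
st()
RG=rot([-.1106,-.698,-.7071],[.988,-.156,0]);zt=RG[:,2];g=np.array([.4999,.2566,.0218])
to((g-.08*zt,RG),(g,RG))
```

```text
2.1 [0.5107 0.2859 0.1784] [[0.109, 0.988, -0.11], [0.698, -0.155, -0.699], [-0.707, -0.001, -0.707]] [ 33.9  47.3  69.5 -31.4  96.3  48.7] [ 0.9 -0.5  0.3] 1.0024915758127186
lin [8.91, -0.59, 5.24] ang [0.0, 0.001, 0.001] rows 2.5
lin [8.91, -0.59, 13.24] ang [0.0, 0.001, 0.001] rows 3.8
```

Request:
{"op": "move_arm", "data": {"linear": [[8.9,-0.6,5.2],[8.9,-0.6,5.2],[8.9,-0.6,5.2],[8.9,-0.6,8],[8.9,-0.6,10.5],[8.9,-0.6,12.5],[8.9,-0.6,13.2],[8.9,-0.6,13.2]], "angular": [[0,0,0],[0,0,0],[0,0,0],[0,0,0],[0,0,0],[0,0,0],[0,0,0],[0,0,0]], "fingers": [-1,-1,-1,-1,-1,-1,-1,-1]}}

```text
time_s: 2.77
position: [0.4985, 0.2551, 0.0207]
tcp_rot: [[0.107, 0.988, -0.114], [0.697, -0.156, -0.7], [-0.709, -0.005, -0.705]]
force: [-0.6, 0.2, 0.7]
opening: 1.0
```

Run:
```python
from mv import *
st();save(capture("scene"),"s2",(270,140,450,275),4.4)
```

```text
2.77 [0.4985 0.2551 0.0207] [[0.107, 0.988, -0.114], [0.697, -0.156, -0.7], [-0.709, -0.005, -0.705]] [ 32.3  57.7  76.  -32.4  81.6  56.4] [-0.6  0.2  0.7] 1.0003026103860932
```

View pics/s2.png

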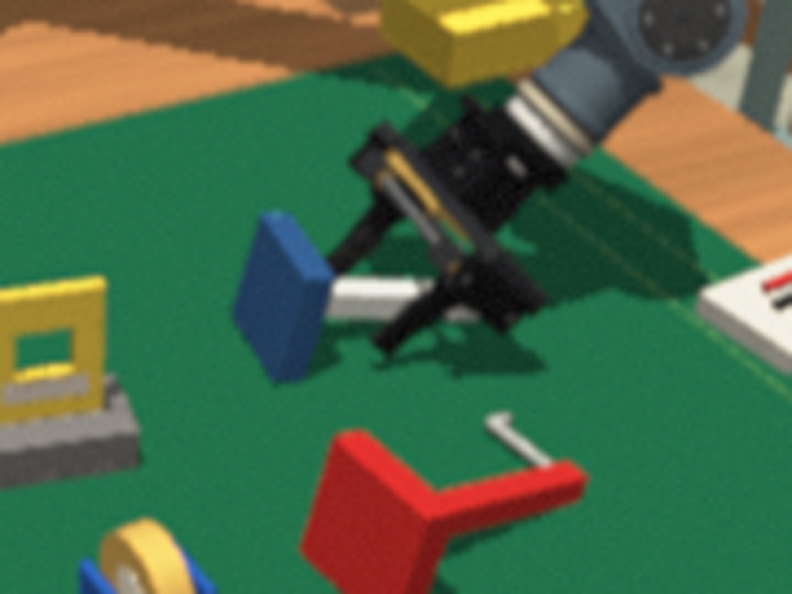

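The fingers straddle the post: one tip is in front at (380,345), the other behind the base at (340,260). Closing now.

Request:
{"op": "move_arm", "data": {"linear": [[0,0,0],[0,0,0],[0,0,0],[0,0,0],[0,0,0],[0,0,0],[0,0,0],[0,0,0]], "angular": [[0,0,0],[0,0,0],[0,0,0],[0,0,0],[0,0,0],[0,0,0],[0,0,0],[0,0,0]], "fingers": [1,1,1,1,1,1,1,1]}}

```text
time_s: 3.48
position: [0.4997, 0.2565, 0.0218]
tcp_rot: [[0.108, 0.988, -0.112], [0.698, -0.156, -0.699], [-0.708, -0.002, -0.706]]
force: [0.2, 0.6, -0.4]
opening: 0.477
```

```bash
cat >> mv.py <<'E'
def ax(th,az): # tool tilt th deg from down towards az; y horizontal with az+90 or -90 (s)
    th,az=np.radians(th),np.radians(az);return np.array([np.sin(th)*np.cos(az),np.sin(th)*np.sin(az),-np.cos(th)]),np.array([np.sin(az),-np.cos(az),0])
E
python3 - <<'E'
from mv import *
st()
s=read_state();R=np.array(s["tcp_rot"]);p=np.array(s["position"])
# lift, rotate about tool y (world -stand y) by 100.4 such that stand z ->up
for k in(-1,1):
  print((R@Ro.from_rotvec([0,k*np.radians(100.4),0]).as_matrix())[:,2])
z,y=ax(55.4,140);RF=rot(z,y);print(RF)
to((p+[0,0,.15],R),(p+[0,-.05,.2],R@Ro.from_rotvec([0,np.radians(100.4),0]).as_matrix()),(p+[0,-.05,.2],R@Ro.from_rotvec([0,-np.radians(100.4),0]).as_matrix()))
E
```

```text
3.48 [0.4997 0.2565 0.0218] [[0.108, 0.988, -0.112], [0.698, -0.156, -0.699], [-0.708, -0.002, -0.706]] [ 32.4  57.6  75.8 -32.4  81.7  56.4] [ 0.2  0.6 -0.4] 0.47665966638889967
[-0.08652942 -0.56045921  0.82364928]
[ 0.12682164  0.81278714 -0.56858889]
[[-4.34993545e-01  6.42787610e-01 -6.30559041e-01]
 [ 3.65002924e-01  7.66044443e-01  5.29101859e-01]
 [ 8.23136369e-01 -2.58692560e-17 -5.67843745e-01]]
lin [-10.62, -0.03, -10.6] ang [0.0, 0.0, 0.0] rows 3.6
lin [-17.65, 0.74, -10.63] ang [0.0, 1.752, -0.0] rows 14.0
lin [-17.65, 0.74, -10.63] ang [0.0, -1.752, 0.0] rows 14.0
```

Request:
{"op": "move_arm", "data": {"linear": [[0,0,0],[0,0,0],[0,0,0],[0,0,0],[0,0,0],[0,0,0],[0,0,0],[0,0,0]], "angular": [[0,0,0],[0,0,0],[0,0,0],[0,0,0],[0,0,0],[0,0,0],[0,0,0],[0,0,0]], "fingers": [1,1,1,1,1,1,1,1]}}

```text
time_s: 4.15
position: [0.5, 0.2565, 0.0218]
tcp_rot: [[0.109, 0.988, -0.111], [0.698, -0.155, -0.699], [-0.708, -0.002, -0.707]]
force: [1.6, 0.4, -1.8]
opening: 0.224
```

Request:
{"op": "move_arm", "data": {"linear": [[-1,0,-1],[-2.5,0,-2.5],[-5,0,-5],[-7,0,-7],[-9,0,-9],[-10.6,0,-10.6],[-10.6,0,-10.6],[-10.6,0,-10.6]], "angular": [[0,0,0],[0,0,0],[0,0,0],[0,0,0],[0,0,0],[0,0,0],[0,0,0],[0,0,0]], "fingers": [1,1,1,1,1,1,1,1]}}

```text
time_s: 4.82
position: [0.5003, 0.2573, 0.1724]
tcp_rot: [[0.11, 0.988, -0.11], [0.701, -0.155, -0.696], [-0.705, -0.0, -0.709]]
force: [0.8, -0.7, -3.7]
opening: 0.228
```

Run:
```python
from mv import *
st()
RA=rot(*ax(55.4,81));RB=rot(*ax(10,81))
to(((.50,.22,.22),RB),((.50,.10,.26),RA))
```

```text
4.82 [0.5003 0.2573 0.1724] [[0.11, 0.988, -0.11], [0.701, -0.155, -0.696], [-0.705, -0.0, -0.709]] [ 32.4  45.7  74.4 -32.   92.6  49.5] [ 0.8 -0.7 -3.7] 0.22841911214751848
lin [-5.97, 0.55, -0.78] ang [0.0, 0.957, 0.001] rows 7.7
lin [-17.2, 2.41, 4.74] ang [-0.0, 1.749, 0.001] rows 14.0
```

Request:
{"op": "move_arm", "data": {"linear": [[-5,0.5,-0.5],[-6,0.6,-0.8],[-6,0.6,-0.8],[-6,0.6,-0.8],[-6,0.6,-0.8],[-6,0.6,-0.8],[-9,1,1],[-12,1.6,2.5],[-15,2.1,3.8],[-17.2,2.4,4.7],[-17.2,2.4,4.7],[-17.2,2.4,4.7]], "angular": [[0,0.12,0],[0,0.24,0],[0,0.36,0],[0,0.48,0],[0,0.6,0],[0,0.72,0],[0,0.84,0],[0,0.96,0],[0,1.08,0],[0,1.2,0],[0,1.32,0],[0,1.44,0]], "fingers": [1,1,1,1,1,1,1,1,1,1,1,1]}}

```text
time_s: 5.82
position: [0.4996, 0.0983, 0.2601]
tcp_rot: [[0.126, 0.987, 0.096], [0.786, -0.159, 0.597], [0.605, 0.0, -0.797]]
force: [-1.9, 1.0, -4.8]
opening: 0.227
```

Run:
```python
from mv import *
st()
to(((.53,-.08,.29),rot(*ax(55.4,115))),((.55,-.25,.22),rot(*ax(55.4,140))))
save(capture("scene"),"s3",(200,60,420,225),3.6)
```

```text
5.82 [0.4996 0.0983 0.2601] [[0.126, 0.987, 0.096], [0.786, -0.159, 0.597], [0.605, 0.0, -0.797]] [-23.6  21.  104.3  38.5  70.3 -32.9] [-1.9  1.  -4.8] 0.22697465280638082
lin [-11.83, 5.83, -12.73] ang [0.432, 0.308, -0.413] rows 5.4
lin [-29.18, 10.5, -17.11] ang [0.749, 0.289, -0.716] rows 8.6
```

View pics/s3.png

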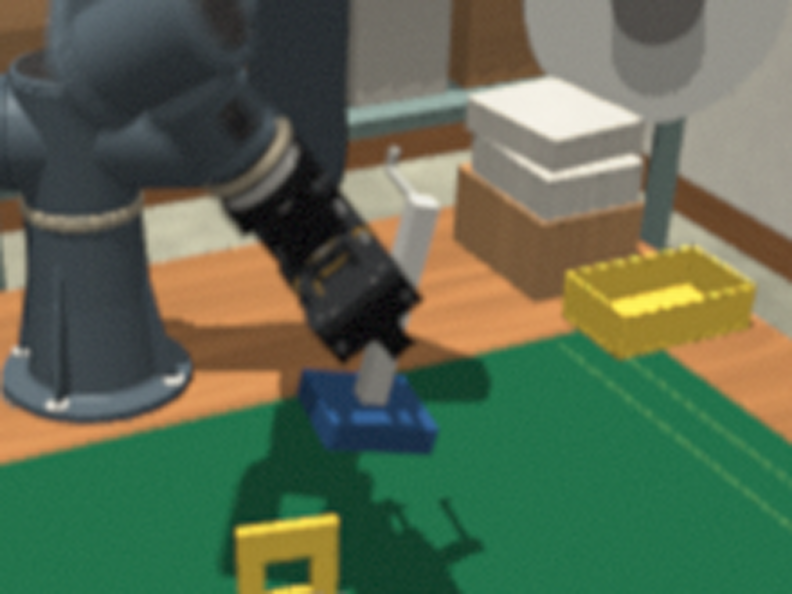

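Request:
{"op": "move_arm", "data": {"linear": [[-3,1.5,-4],[-6,3,-7.5],[-9,4.5,-10.5],[-11.8,5.8,-12.7],[-15,6.7,-13.6],[-18,7.5,-14.4],[-21,8.3,-15],[-24,9.1,-15.8],[-27,9.9,-16.6],[-29.2,10.5,-17.1],[-29.2,10.5,-17.1],[-29.2,10.5,-17.1]], "angular": [[0.1,0.1,-0.1],[0.2,0.2,-0.2],[0.3,0.25,-0.3],[0.43,0.31,-0.41],[0.5,0.31,-0.48],[0.57,0.3,-0.54],[0.63,0.3,-0.6],[0.69,0.29,-0.66],[0.75,0.29,-0.716],[0.75,0.29,-0.716],[0.75,0.29,-0.716],[0.75,0.29,-0.716]], "fingers": [1,1,1,1,1,1,1,1,1,1,1,1]}}

```text
time_s: 6.87
position: [0.5472, -0.2515, 0.2112]
tcp_rot: [[-0.424, 0.645, -0.636], [0.362, 0.764, 0.534], [0.83, -0.004, -0.557]]
force: [0.3, 0.1, -3.5]
opening: 0.224
```

Run:
```python
from mv import *
st()
to(((.526,-.291,.10),rot(*ax(55.4,140))))
```

```text
6.87 [ 0.5472 -0.2515  0.2112] [[-0.424, 0.645, -0.636], [0.362, 0.764, 0.534], [0.83, -0.004, -0.557]] [-36.7  57.1  48.    3.6 130.9 -85.5] [ 0.3  0.1 -3.5] 0.22365777015024765
lin [-9.76, -4.34, 5.44] ang [-0.0, -0.013, -0.005] rows 2.9
```

Request:
{"op": "move_arm", "data": {"linear": [[-3,-1.5,1.7],[-6,-3,3.4],[-8.5,-4,4.7],[-9.8,-4.3,5.4],[-9.8,-4.3,5.4],[-9.8,-4.3,5.4],[-9.8,-4.3,5.4]], "angular": [[0,-0.013,-0.005],[0,-0.013,-0.005],[0,-0.013,-0.005],[0,-0.013,-0.005],[0,-0.013,-0.005],[0,-0.013,-0.005],[0,-0.013,-0.005]], "fingers": [1,1,1,1,1,1,1]}}

```text
time_s: 7.45
position: [0.5278, -0.2904, 0.1019]
tcp_rot: [[-0.437, 0.642, -0.63], [0.366, 0.767, 0.527], [0.822, -0.0, -0.57]]
force: [0.2, -0.2, -3.2]
opening: 0.226
```

Run:
```python
from mv import *
import pickle
st()
c=capture("scene");t=capture("top");pickle.dump((c,t),open("h4.pkl","wb"))
a=cv2.resize(c["color"][165:300,110:250],None,fx=2.85,fy=2.85,interpolation=2);b=cv2.resize(t["color"][150:285,300:440],None,fx=2.85,fy=2.85,interpolation=2)
cv2.imwrite("pics/s4.png",np.hstack([a,b])[:,:,::-1])
```

```text
7.45 [ 0.5278 -0.2904  0.1019] [[-0.437, 0.642, -0.63], [0.366, 0.767, 0.527], [0.822, -0.0, -0.57]] [-39.6  63.7  49.4   0.3 122.2 -89.6] [ 0.2 -0.2 -3.2] 0.2260132570160944
```

View pics/s4.png

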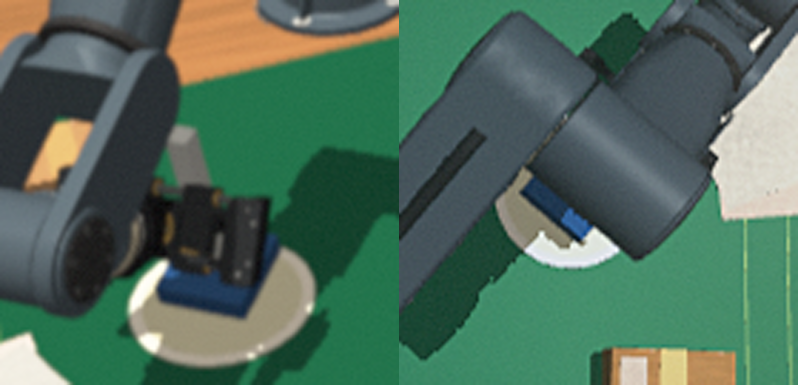

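Run:
```python
from mv import *
import pickle
c,t=pickle.load(open("h4.pkl","rb"));s=read_state();R=np.array(s["tcp_rot"]);p=np.array(s["position"])
x=np.array([np.cos(np.radians(140)),np.sin(np.radians(140)),0]);y=np.array([-x[1],x[0],0])
o=p-.01*R[:,2]-[0,0,.085];print(o)
for q in[(a,b,h) for h in(0,.025) for a in(-.045,.045) for b in(-.045,.045)]+[(-.01,-.01,.19),(.01,-.01,.19),(-.01,.01,.19)]:
    w=o+x*q[0]+y*q[1]+[0,0,q[2]];u=proj(c,w);v=proj(t,w);print(q,np.round((np.array(u)-(110,165))*2.85),np.round((np.array(v)-(300,150))*2.85+[399,0]))
for r in range(0,360,90):
    w=np.array([.532+.09*np.cos(np.radians(r)),-.296+.09*np.sin(np.radians(r)),0]);print(r,np.round((np.array(proj(c,w))-(110,165))*2.85),np.round((np.array(proj(t,w))-(300,150))*2.85+[399,0]))
# pad ellipse from first images
import pickle
for n in("scene","top"):
    k=pickle.load(open(n+".pkl","rb"));im=k["color"].astype(int);m=((im.min(2)>170)).astype(np.uint8)
    cs,_=cv2.findContours(m,cv2.RETR_EXTERNAL,cv2.CHAIN_APPROX_NONE)
    e=[cv2.minEnclosingCircle(q) for q in cs];i=np.argmin([np.hypot(a[0][0]-(188 if n=="scene" else 360),a[0][1]-(271 if n=="scene" else 217)) for a in e])
    W=np.array([px2w(k,*q[0],0)[:2] for q in cs[i]],np.float32);print(n,cv2.minEnclosingCircle(W))
```

```text
[ 0.53433003 -0.296102    0.02298816]
(-0.045, -0.045, 0) [241. 323.] [569. 130.]
(-0.045, 0.045, 0) [154. 305.] [627. 180.]
(0.045, -0.045, 0) [280. 261.] [519. 187.]
(0.045, 0.045, 0) [197. 245.] [578. 237.]
(-0.045, -0.045, 0.025) [238. 304.] [572. 126.]
(-0.045, 0.045, 0.025) [150. 286.] [632. 177.]
(0.045, -0.045, 0.025) [277. 242.] [522. 184.]
(0.045, 0.045, 0.025) [193. 226.] [582. 235.]
(-0.01, -0.01, 0.19) [194. 130.] [601. 146.]
(0.01, -0.01, 0.19) [205. 118.] [589. 160.]
(-0.01, 0.01, 0.19) [173. 127.] [616. 158.]
0 [245. 360.] [570. 113.]
90 [309. 273.] [494. 186.]
180 [199. 244.] [570. 264.]
270 [128. 326.] [646. 189.]
scene ((0.5299472212791443, -0.29467031359672546), 0.09113351255655289)
top ((0.5286365151405334, -0.2940448522567749), 0.09016572684049606)
```

Request:
{"op": "move_arm", "data": {"linear": [[-0.4,0,0.3],[-0.8,0,0.6],[-1.2,0,0.8],[-1.5,0,1.05],[-1.65,0,1.15],[-1.65,0,1.15]], "angular": [[0,0,0],[0,0,0],[0,0,0],[0,0,0],[0,0,0],[0,0,0]], "fingers": [1,1,1,1,1,1]}}

```text
time_s: 8.05
position: [0.5278, -0.2906, 0.0818]
tcp_rot: [[-0.437, 0.642, -0.63], [0.366, 0.767, 0.527], [0.821, 0.0, -0.57]]
force: [0.3, 0.3, -3.1]
opening: 0.225
```

Request:
{"op": "move_arm", "data": {"linear": [[-0.1,0,0.07],[-0.2,0,0.14],[-0.3,0,0.2],[-0.3,0,0.2]], "angular": [[0,0,0],[0,0,0],[0,0,0],[0,0,0]], "fingers": [1,1,1,1]}}

```text
time_s: 8.38
position: [0.5274, -0.2905, 0.0814]
tcp_rot: [[-0.435, 0.642, -0.631], [0.364, 0.767, 0.529], [0.824, -0.0, -0.567]]
force: [-1.0, 0.6, 6.7]
opening: 0.225
```

Request:
{"op": "move_arm", "data": {"linear": [[0,0,0],[0,0,0],[0,0,0],[0,0,0],[0,0,0],[0,0,0],[0,0,0],[0,0,0],[0,0,0],[0,0,0]], "angular": [[0,0,0],[0,0,0],[0,0,0],[0,0,0],[0,0,0],[0,0,0],[0,0,0],[0,0,0],[0,0,0],[0,0,0]], "fingers": [-0.2,-0.2,-0.2,-0.2,-0.2,-0.2,-0.2,-0.2,-0.2,-0.2]}}

```text
time_s: 9.22
position: [0.5274, -0.2905, 0.0813]
tcp_rot: [[-0.435, 0.642, -0.631], [0.364, 0.767, 0.529], [0.824, -0.0, -0.567]]
force: [0.2, 0.0, 0.4]
opening: 0.597
```

Request:
{"op": "move_arm", "data": {"linear": [[0,0,-1],[0,0,-2],[0,0,-4],[0,0,-7],[0,0,-10],[0,0,-13],[0,0,-16],[0,0,-16],[0,0,-16]], "angular": [[0,0,0],[0,0,0],[0,0,0],[0,0,0],[0,0,0],[0,0,0],[0,0,0],[0,0,0],[0,0,0]], "fingers": [-0.2,-0.2,-0.2,-0.2,-0.2,-0.2,-0.2,-0.2,-0.2]}}

```text
time_s: 9.97
position: [0.6193, -0.3694, 0.1698]
tcp_rot: [[-0.438, 0.643, -0.629], [0.367, 0.766, 0.528], [0.821, 0.0, -0.571]]
force: [-0.2, -0.8, 0.1]
opening: 0.598
```

Run:
```python
from mv import *
st()
# go up & to tag: tag yaw -0.18, jaws along tag x
j=np.array([np.cos(-.18),np.sin(-.18),0])
for s in(1,-1): to(((.70,-.30,.42),rot([0,0,-1],s*j)),((.528,-.012,.25),rot([0,0,-1],s*j)))
```

```text
9.97 [ 0.6193 -0.3694  0.1698] [[-0.438, 0.643, -0.629], [0.367, 0.766, 0.528], [0.821, 0.0, -0.571]] [-39.8  74.1  12.6   0.4 148.5 -89.5] [-0.2 -0.8  0.1] 0.5980021810381607
lin [19.55, 10.51, -15.69] ang [-0.505, -0.87, 0.967] rows 11.2
lin [23.69, 21.5, 20.03] ang [-0.505, -0.87, 0.967] rows 11.2
lin [19.55, 10.51, -15.69] ang [0.993, -0.576, -1.899] rows 17.8
lin [23.69, 21.5, 20.03] ang [0.993, -0.576, -1.899] rows 17.8
```

Run:
```python
from mv import *
to(((.64,-.36,.36),rot([0,0,-1],[np.cos(.87),np.sin(.87),0])),((.60,-.15,.36),rot([0,0,-1],[np.cos(.35),np.sin(.35),0])))
```

```text
lin [15.05, 2.06, -11.67] ang [-0.001, -0.963, 0.002] rows 7.7
lin [24.5, 15.57, 1.94] ang [-0.251, -0.941, 0.481] rows 8.7
```

Request:
{"op": "move_arm", "data": {"linear": [[4,0.5,-4],[8,1,-7],[12,1.5,-10],[15,2,-11.7],[15,2,-11.7],[15,2,-11.7],[15,2,-11.7],[18,6,-8],[20,9,-4.5],[22,12,-1.5],[24.5,15.6,1.9],[24.5,15.6,1.9]], "angular": [[0,-0.12,0],[0,-0.24,0],[0,-0.36,0],[0,-0.48,0],[0,-0.6,0],[0,-0.72,0],[0,-0.84,0],[0,-0.96,0],[-0.06,-0.955,0.12],[-0.12,-0.95,0.24],[-0.19,-0.945,0.36],[-0.25,-0.94,0.48]], "fingers": [-0.2,-0.2,-0.2,-0.2,-0.2,-0.2,-0.2,-0.2,-0.2,-0.2,-0.2,-0.2]}}

```text
time_s: 10.97
position: [0.602, -0.1589, 0.3615]
tcp_rot: [[-0.358, 0.934, 0.003], [0.934, 0.358, -0.001], [-0.002, 0.003, -1.0]]
force: [1.2, 0.7, 0.3]
opening: 0.6
```

Run:
```python
from mv import *
import pickle
st()
c=capture("scene");t=capture("top");pickle.dump((c,t),open("h5.pkl","wb"))
a=cv2.resize(c["color"][165:300,110:320],None,fx=3.8,fy=3.8,interpolation=2);b=cv2.resize(t["color"][180:250,240:398],None,fx=5.05,fy=5.05,interpolation=2)
im=np.zeros((600,800,3),np.uint8);a=a[:300] if 0 else cv2.resize(c["color"][185:290,140:320],None,fx=3,fy=3,interpolation=2)
im[:a.shape[0],:a.shape[1]]=a;b=cv2.resize(t["color"][185:256,250:410],None,fx=4,fy=4,interpolation=2);im[316:316+b.shape[0],:b.shape[1]]=b[:284]
cv2.imwrite("pics/s5.png",im[:,:,::-1])
to(((.528,-.012,.20),rot([0,0,-1],[np.cos(.18),-np.sin(.18),0])))
```

```text
10.97 [ 0.602  -0.1589  0.3615] [[-0.358, 0.934, 0.003], [0.934, 0.358, -0.001], [-0.002, 0.003, -1.0]] [-25.1  23.2  71.8   0.1  84.8 -46.1] [1.2 0.7 0.3] 0.6002990133085312
lin [15.86, -1.64, 16.25] ang [0.002, -0.003, 0.557] rows 5.5
```

View pics/s5.png

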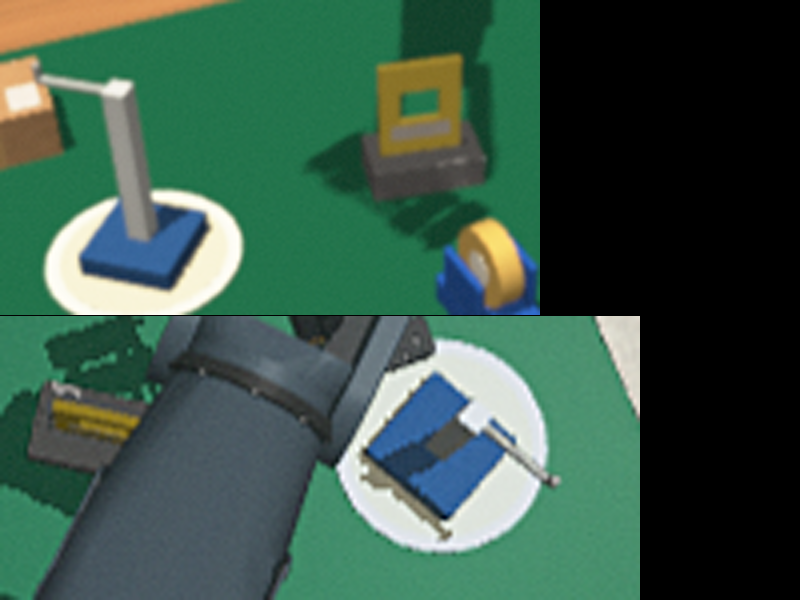

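The stand is upright and centred on the pad, with its arm toward the lower right in the top view (tip at (553,483)). I'll fit its exact pose, then go to the tag.

Run:
```python
import fit
from fit import *
c,t=pickle.load(open("h5.pkl","rb"))
T=lambda u,v:(t,250+u/4,185+(v-316)/4);S=lambda u,v:(c,140+u/3,185+v/3)
pt=lambda p,q:np.array([p[0]-np.sin(p[2])*q[1]+np.cos(p[2])*q[0],p[1]+np.cos(p[2])*q[1]+np.sin(p[2])*q[0],q[2]])
fit.fit(pt,[((45,45,25),T(447,515)),((-45,-45,25),T(438,374)),((45,-45,25),T(368,447)),((0,75,203),T(553,483)),((0,0,190),T(476,415)),
 ((0,75,203),S(36,65)),((0,0,190),S(120,86)),((-45,-45,0),S(168,288)),((-45,45,0),S(82,268)),((-45,-45,25),S(170,268))],[.53,-.295,2.44])
```

```text
Traceback (most recent call last):
AttributeError: 'function' object has no attribute 'fit'
```

Request:
{"op": "move_arm", "data": {"linear": [[4,-0.4,2],[8,-0.8,4],[11,-1.2,7],[14,-1.5,10],[15.9,-1.6,13],[15.9,-1.6,16],[15.9,-1.6,16.2],[15.9,-1.6,16.2]], "angular": [[0,0,0.12],[0,0,0.24],[0,0,0.36],[0,0,0.48],[0,0,0.557],[0,0,0.557],[0,0,0.557],[0,0,0.557]], "fingers": [-0.2,-0.2,-0.2,-0.2,-0.2,-0.2,-0.2,-0.2]}}

```text
time_s: 11.73
position: [0.5283, -0.0116, 0.1998]
tcp_rot: [[0.177, 0.984, 0.0], [0.984, -0.177, 0.003], [0.003, -0.0, -1.0]]
force: [0.6, -0.2, 0.4]
opening: 0.602
```

Run:
```python
from mv import *
st()
c=capture("scene");save(c,"s6",(220,110,340,220),5)
to(((.528,-.012,.110),rot([0,0,-1],[np.cos(.19),-np.sin(.19),0])))
```

```text
11.73 [ 0.5283 -0.0116  0.1998] [[0.177, 0.984, 0.0], [0.984, -0.177, 0.003], [0.003, -0.0, -1.0]] [-13.5  24.5  97.3   0.2  58.1  -3.4] [ 0.6 -0.2  0.4] 0.6022890496201422
lin [-0.03, -0.26, 9.15] ang [0.004, -0.003, 0.011] rows 2.2
```

View pics/s6.png

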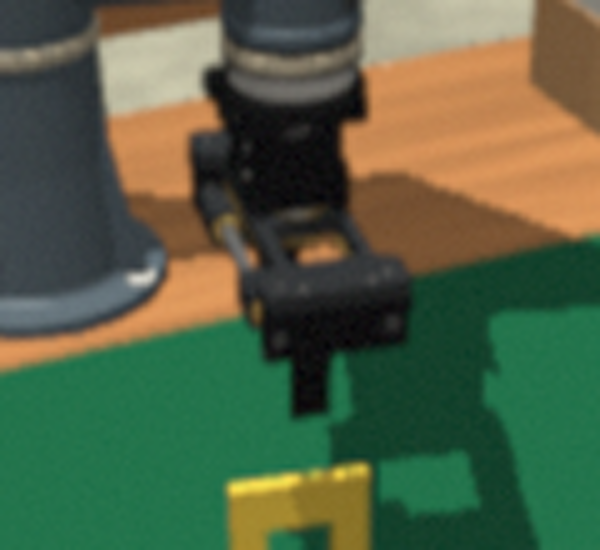

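The tag is directly below the fingers: fingertip at (310,410), tag top centre at (300,475). Descending to grip the strip.

Request:
{"op": "move_arm", "data": {"linear": [[0,-0.2,3],[0,-0.2,6],[0,-0.2,8],[0,-0.2,8.9],[0,-0.2,8.9],[0,-0.2,8.9]], "angular": [[0,0,0.01],[0,0,0.01],[0,0,0.01],[0,0,0.01],[0,0,0.01],[0,0,0.01]], "fingers": [-0.2,-0.2,-0.2,-0.2,-0.2,-0.2]}}

```text
time_s: 12.28
position: [0.5308, -0.013, 0.114]
tcp_rot: [[0.189, 0.982, 0.008], [0.982, -0.189, 0.001], [0.003, 0.008, -1.0]]
force: [-0.1, -0.4, -0.0]
opening: 0.594
```

Request:
{"op": "move_arm", "data": {"linear": [[0,0,0],[0,0,0],[0,0,0],[0,0,0],[0,0,0],[0,0,0],[0,0,0],[0,0,0],[0,0,0],[0,0,0],[0,0,0],[0,0,0]], "angular": [[0,0,0],[0,0,0],[0,0,0],[0,0,0],[0,0,0],[0,0,0],[0,0,0],[0,0,0],[0,0,0],[0,0,0],[0,0,0],[0,0,0]], "fingers": [1,1,1,1,1,1,1,1,1,1,1,1]}}

```text
time_s: 13.28
position: [0.5301, -0.0128, 0.1139]
tcp_rot: [[0.189, 0.982, 0.007], [0.982, -0.189, 0.001], [0.003, 0.007, -1.0]]
force: [-1.8, 0.5, 3.3]
opening: 0.092
```

Run:
```python
from mv import *
from fit import fit
import pickle
st()
c,t=pickle.load(open("h5.pkl","rb"))
T=lambda u,v:(t,250+u/4,185+(v-316)/4);S=lambda u,v:(c,140+u/3,185+v/3)
pt=lambda p,q:np.array([p[0]-np.sin(p[2])*q[1]+np.cos(p[2])*q[0],p[1]+np.cos(p[2])*q[1]+np.sin(p[2])*q[0],q[2]])
x=fit(pt,[((45,45,25),T(447,515)),((-45,-45,25),T(438,374)),((45,-45,25),T(368,447)),((0,75,203),T(553,483)),((0,0,190),T(476,415)),
 ((0,75,203),S(36,65)),((0,0,190),S(120,86)),((-45,-45,0),S(168,288)),((-45,45,0),S(82,268)),((-45,-45,25),S(170,268))],[.53,-.295,2.44])
print([np.round(pt(x,[0,y,.189]),4) for y in(0,.035,.075,.13)])
```

```text
13.28 [ 0.5301 -0.0128  0.1139] [[0.189, 0.982, 0.007], [0.982, -0.189, 0.001], [0.003, 0.007, -1.0]] [-13.6  32.1 101.7   0.2  45.9  -2.8] [-1.8  0.5  3.3] 0.09188441937248304
[ 0.5249 -0.291   2.4396] [[-0.5, 1.3], [-1.4, -1.4], [-1.4, 0.4], [-0.1, -0.9], [-0.8, 0.2], [-0.4, -2.5], [-1.1, -0.8], [0.5, 0.7], [-0.8, 1.1], [-1.3, 0.7]]
[array([ 0.5249, -0.291 ,  0.189 ]), array([ 0.5023, -0.3177,  0.189 ]), array([ 0.4765, -0.3482,  0.189 ]), array([ 0.441 , -0.3902,  0.189 ])]
```

Run:
```python
from mv import *
b=np.array([.528,-.293]);d=np.array([-.645,-.764]);R=rot([0,0,-1],[.645,.764,0])
q=lambda y,z:(np.append(b+d*y,z),R)
to(q(.12,.34),q(.12,.218))
```

```text
lin [-37.96, -0.64, -22.71] ang [0.007, 0.001, -1.06] rows 10.6
lin [-38.0, -0.72, -10.51] ang [0.007, 0.001, -1.06] rows 9.5
```

Request:
{"op": "move_arm", "data": {"linear": [[0,0,-1],[0,0,-2.5],[0,0,-5],[0,0,-9],[0,0,-13],[0,0,-17],[0,0,-20],[0,0,-22.6],[0,0,-22.6]], "angular": [[0,0,0],[0,0,0],[0,0,0],[0,0,0],[0,0,0],[0,0,0],[0,0,0],[0,0,0],[0,0,0]], "fingers": [1,1,1,1,1,1,1,1,1]}}

```text
time_s: 14.03
position: [0.5323, -0.0139, 0.3471]
tcp_rot: [[0.188, 0.982, 0.022], [0.982, -0.188, -0.002], [0.002, 0.022, -1.0]]
force: [0.9, -0.5, -0.6]
opening: 0.091
```

Run:
```python
from mv import *
b=np.array([.528,-.293]);d=np.array([-.645,-.764]);R=rot([0,0,-1],[.645,.764,0])
q=lambda y,z:(np.append(b+d*y,z),R)
st();to(q(.12,.34),q(.12,.218))
```

```text
14.03 [ 0.5323 -0.0139  0.3471] [[0.188, 0.982, 0.022], [0.982, -0.188, -0.002], [0.002, 0.022, -1.0]] [-13.6  15.   86.4   0.2  77.3  -2.8] [ 0.9 -0.5 -0.6] 0.0910148409452613
lin [-37.95, -1.05, 0.62] ang [0.021, 0.01, -1.059] rows 9.1
lin [-37.98, -1.32, 12.81] ang [0.021, 0.01, -1.059] rows 9.6
```

Request:
{"op": "move_arm", "data": {"linear": [[-4,0,0.6],[-8,-0.2,0.6],[-12,-0.4,0.6],[-16,-0.5,0.6],[-20,-0.6,0.6],[-24,-0.7,0.6],[-28,-0.8,0.6],[-32,-0.9,0.6],[-36,-1,0.6],[-38,-1.1,0.6],[-38,-1.1,0.6],[-38,-1.1,0.6]], "angular": [[0,0,-0.12],[0,0,-0.24],[0,0,-0.36],[0,0,-0.48],[0,0,-0.6],[0,0,-0.72],[0,0,-0.84],[0.01,0,-0.96],[0.02,0.01,-1.059],[0.02,0.01,-1.059],[0.02,0.01,-1.059],[0.02,0.01,-1.059]], "fingers": [1,1,1,1,1,1,1,1,1,1,1,1]}}

```text
time_s: 15.03
position: [0.4491, -0.3868, 0.339]
tcp_rot: [[-0.762, 0.648, 0.0], [0.648, 0.762, 0.001], [0.001, 0.001, -1.0]]
force: [-0.4, 0.9, -1.3]
opening: 0.09
```

Run:
```python
from mv import *
b=np.array([.528,-.293]);d=np.array([-.645,-.764]);R=rot([0,0,-1],[.645,.764,0])
q=lambda y,z:(np.append(b+d*y,z),R)
st();to(q(.12,.218))
```

```text
15.03 [ 0.4491 -0.3868  0.339 ] [[-0.762, 0.648, 0.0], [0.648, 0.762, 0.001], [0.001, 0.001, -1.0]] [-5.160e+01  2.140e+01  7.800e+01  1.000e-01  8.060e+01 -1.012e+02] [-0.4  0.9 -1.3] 0.0896352651843628
lin [0.02, 0.25, 12.1] ang [0.001, -0.001, -0.004] rows 2.9
```

Request:
{"op": "move_arm", "data": {"linear": [[0,0.1,4],[0,0.2,8],[0,0.2,11],[0,0.2,12.1],[0,0.2,12.1],[0,0.2,12.1]], "angular": [[0,0,0],[0,0,0],[0,0,0],[0,0,0],[0,0,0],[0,0,0]], "fingers": [1,1,1,1,1,1]}}

```text
time_s: 15.53
position: [0.4512, -0.3847, 0.2187]
tcp_rot: [[-0.762, 0.647, 0.001], [0.647, 0.762, 0.001], [0.0, 0.001, -1.0]]
force: [-0.3, 0.4, 0.1]
opening: 0.087
```

Run:
```python
from mv import *
import pickle
st();c=capture("scene");t=capture("top");pickle.dump((c,t),open("h7.pkl","wb"))
save(c,"s7",(110,150,240,250),6)
for n,w in[("tip",(.528-.645*.075,-.293-.764*.075,.203)),("post",(.528,-.293,.19))]:
    print(n,np.round((np.array(proj(c,w))-(110,150))*6))
s=read_state();R=np.array(s["tcp_rot"]);p=np.array(s["position"])
for x in(-.02,.02):
  for z in(.008,.044): print(np.round((np.array(proj(c,p+R@[x,0.004,z]))-(110,150))*6))
```

```text
15.53 [ 0.4512 -0.3847  0.2187] [[-0.762, 0.647, 0.001], [0.647, 0.762, 0.001], [0.0, 0.001, -1.0]] [-5.13e+01  2.80e+01  8.71e+01  1.00e-01  6.50e+01 -1.01e+02] [-0.3  0.4  0.1] 0.08670483754616767
tip [246. 330.]
post [410. 382.]
[128. 325.]
[145. 394.]
[179. 275.]
[195. 343.]
```

View pics/s7.png

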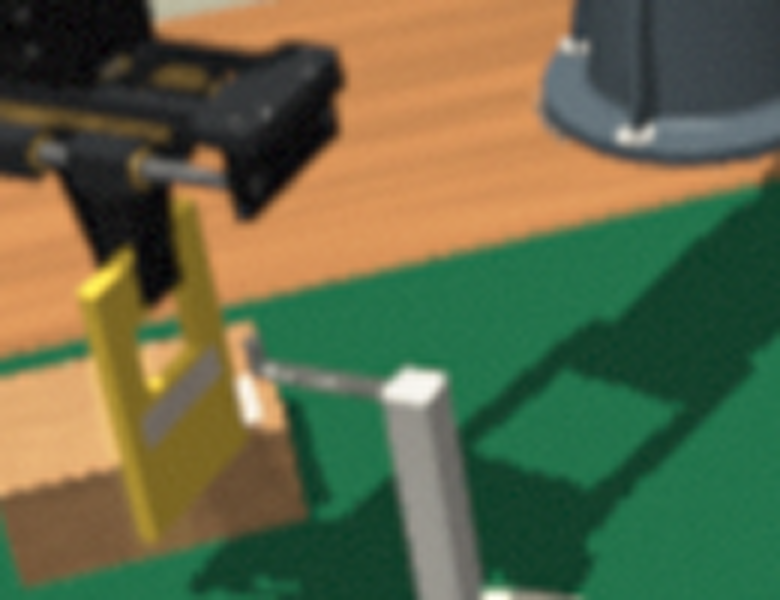

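The tip in the picture is at (252,337), 1–2 px from the prediction. The hole, between (135,320) and (205,345), lines up with it at the right height. Sliding the tag over the tip.

Request:
{"op": "move_arm", "data": {"linear": [[0,1,0],[0,2,0],[0,3,0],[0,4,0],[0,5,0],[0,6,0],[0,7,0],[0,8,0],[0,8.3,0],[0,8.3,0]], "angular": [[0,0,0],[0,0,0],[0,0,0],[0,0,0],[0,0,0],[0,0,0],[0,0,0],[0,0,0],[0,0,0],[0,0,0]], "fingers": [1,1,1,1,1,1,1,1,1,1]}}

```text
time_s: 16.47
position: [0.5063, -0.3219, 0.2203]
tcp_rot: [[-0.763, 0.646, 0.003], [0.646, 0.763, -0.002], [-0.004, 0.0, -1.0]]
force: [-0.0, -0.0, -0.9]
opening: 0.09
```

Run:
```python
from mv import *
import pickle
st();c=capture("scene")
save(c,"s8",(110,150,240,250),6)
```

```text
16.47 [ 0.5063 -0.3219  0.2203] [[-0.763, 0.646, 0.003], [0.646, 0.763, -0.002], [-0.004, 0.0, -1.0]] [-43.1  28.3  86.1   0.   65.3 -92.9] [-0.  -0.  -0.9] 0.09006989174725842
```

View pics/s8.png

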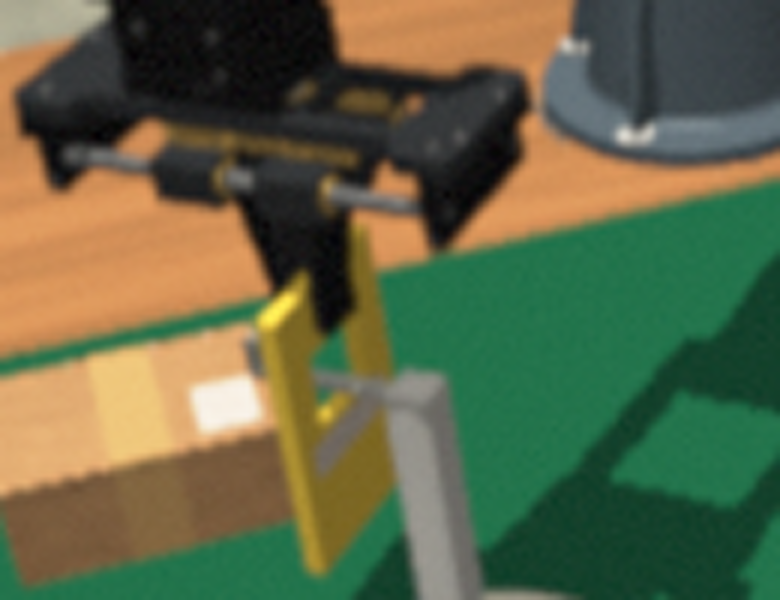

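The arm now passes through the hole, from post (400,385) to tip (255,350). Lowering.

Request:
{"op": "move_arm", "data": {"linear": [[0,0,0.5],[0,0,1],[0,0,1.5],[0,0,1.9],[0,0,2.1],[0,0,2.1],[0,0,2.1]], "angular": [[0,0,0],[0,0,0],[0,0,0],[0,0,0],[0,0,0],[0,0,0],[0,0,0]], "fingers": [1,1,1,1,1,1,1]}}

```text
time_s: 17.1
position: [0.5058, -0.3226, 0.1991]
tcp_rot: [[-0.763, 0.647, 0.003], [0.647, 0.763, -0.002], [-0.003, -0.0, -1.0]]
force: [0.3, 0.1, -0.7]
opening: 0.089
```

Request:
{"op": "move_arm", "data": {"linear": [[0,0,0.1],[0,0,0.2],[0,0,0.2]], "angular": [[0,0,0],[0,0,0],[0,0,0]], "fingers": [1,1,1]}}

```text
time_s: 17.35
position: [0.5058, -0.3226, 0.1971]
tcp_rot: [[-0.762, 0.647, 0.003], [0.647, 0.762, -0.002], [-0.003, -0.0, -1.0]]
force: [-0.9, -0.4, -0.1]
opening: 0.088
```

Request:
{"op": "move_arm", "data": {"linear": [[0,0,0.1],[0,0,0.15],[0,0,0.15],[0,0,0.15]], "angular": [[0,0,0],[0,0,0],[0,0,0],[0,0,0]], "fingers": [1,1,1,1]}}

```text
time_s: 17.68
position: [0.5059, -0.3228, 0.1968]
tcp_rot: [[-0.763, 0.647, 0.003], [0.647, 0.763, -0.003], [-0.004, -0.0, -1.0]]
force: [-1.1, 0.2, 5.5]
opening: 0.089
```

Request:
{"op": "move_arm", "data": {"linear": [[0,0,0],[0,0,0],[0,0,0],[0,0,0],[0,0,0],[0,0,0]], "angular": [[0,0,0],[0,0,0],[0,0,0],[0,0,0],[0,0,0],[0,0,0]], "fingers": [0.45,0.45,0.45,0.45,0.45,0.45]}}

```text
time_s: 18.18
position: [0.5059, -0.3227, 0.1965]
tcp_rot: [[-0.763, 0.647, 0.003], [0.647, 0.763, -0.003], [-0.004, -0.0, -1.0]]
force: [0.2, -0.6, -0.5]
opening: 0.273
```

Request:
{"op": "move_arm", "data": {"linear": [[0,0,-0.5],[0,0,-1.5],[0,0,-3],[0,0,-5],[0,0,-8],[0,0,-12],[0,0,-15],[0,0,-15],[0,0,-15],[0,0,-15]], "angular": [[0,0,0],[0,0,0],[0,0,0],[0,0,0],[0,0,0],[0,0,0],[0,0,0],[0,0,0],[0,0,0],[0,0,0]], "fingers": [0.45,0.45,0.45,0.45,0.45,0.45,0.45,0.45,0.45,0.45]}}

```text
time_s: 19.02
position: [0.505, -0.3219, 0.3466]
tcp_rot: [[-0.763, 0.647, 0.003], [0.647, 0.763, -0.003], [-0.004, -0.0, -1.0]]
force: [0.2, 0.3, -0.9]
opening: 0.273
```

Run:
```python
from mv import *
st();c=capture("scene")
save(c,"s9",(90,150,260,290),4.2)
```

```text
19.02 [ 0.505  -0.3219  0.3466] [[-0.763, 0.647, 0.003], [0.647, 0.763, -0.003], [-0.004, -0.0, -1.0]] [-43.2  21.6  76.7  -0.   81.6 -92.9] [ 0.2  0.3 -0.9] 0.2726498078902226
```

View pics/s9.png

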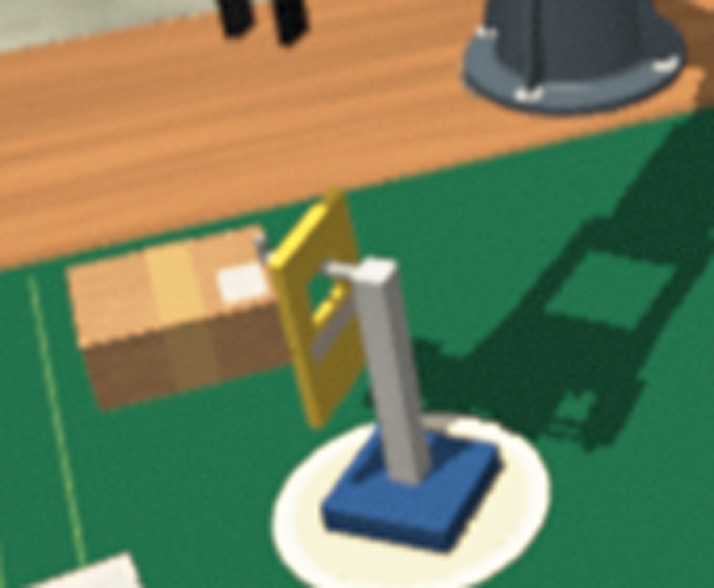

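The tag hangs on the arm with its hole edge at (325,268), and the stand is upright. I'll let it settle, check for motion, then hand in.

Request:
{"op": "move_arm", "data": {"linear": [[0,0,0],[0,0,0],[0,0,0],[0,0,0],[0,0,0],[0,0,0],[0,0,0],[0,0,0],[0,0,0],[0,0,0],[0,0,0],[0,0,0]], "angular": [[0,0,0],[0,0,0],[0,0,0],[0,0,0],[0,0,0],[0,0,0],[0,0,0],[0,0,0],[0,0,0],[0,0,0],[0,0,0],[0,0,0]], "fingers": [0.45,0.45,0.45,0.45,0.45,0.45,0.45,0.45,0.45,0.45,0.45,0.45]}}

```text
time_s: 20.07
position: [0.5047, -0.3216, 0.3456]
tcp_rot: [[-0.763, 0.647, 0.001], [0.647, 0.763, -0.001], [-0.002, -0.0, -1.0]]
force: [-0.5, 0.2, -0.8]
opening: 0.272
```

Run:
```python
from mv import *
f=[]
for i in range(8): f.append(capture("scene")["color"][190:290,140:215].astype(int))
m=np.mean(f,0);d=[(np.abs(cv2.GaussianBlur((a-b).astype(np.float32),(5,5),0)).max()) for a,b in zip(f[1:]+[f[-1]],f[:-1]+[f[0]])]
print(np.round(d,1))
if max(d)<15: hand_in();print("handed in")
```

```text
[2.9 4.1 2.9 3.8 3.3 2.8 2.2 4.6]
the job is handed in; nothing more can be done
handed in
```

I gripped the blue stand by its post, turned it upright, set it on the pad and let go. Then I took the yellow tag out of the holder, slid its hole over the stand's arm, lowered it until it rested and released it. I handed in at about 20.5 s.

**Final checks:**
- **Tag and stand:** The last picture shows the tag hanging upright on the arm and the stand upright on the pad. The gripper was about 15 cm above and touching nothing.
- **Motion:** Eight frames over 0.4 s showed only image noise, so everything was at rest.
- **Carton and dispenser:** I never went near either. The carton looks unmoved in the last picture. The dispenser is not in that crop and I did not measure it again.

**Disagreement:** The stand's position from the camera fit, (0.525, -0.291), and from the gripper's pose at placing, (0.534, -0.296), differ by about 1 cm. Both are within about 1 cm of the pad centre, about (0.529, -0.2945), against the 33 mm allowed.

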